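Clear the breakfast things into basket and cutlery boxes

TASK

Breakfast is over: put away what is left lying on the table. Lay both slices of crispbread gently and flat in the woven basket (one on the other is fine) without dropping them, and lay the butter knife flat and lengthwise in the wooden box that holds the butter knives and the spoon likewise in the box that holds the spoons. Leave the milk jug, the egg timer and the egg cup where they stand.

Things in the scene. Friction and masses are not known exactly. Their poses are not given: they have to be found in the camera images.
- crisp_a_mid (a point): Slice of rye crispbread, brown, stiff and brittle: a plain rectangle 95 mm (x) by 52 mm (y), 9 mm thick, rows of dimples on top, lying flat on the table. The point is its centre, half-way up; z up. About 18 g. The two slices are alike.
- crisp_b_mid (a point): Slice of rye crispbread, brown, stiff and brittle: a plain rectangle 95 mm (x) by 52 mm (y), 9 mm thick, rows of dimples on top, lying flat on the table. The point is its centre, half-way up; z up. About 18 g. The two slices are alike.
- knife_mid (a point): Steel butter knife, flat dark wooden handle, 150 mm long, lying flat on the table. The point is its middle, 5 mm above what it lies on, near its balance point; x runs along it from handle to blade tip, z up. Handle 16 mm wide, 10 mm thick, from x = -75 to 12 mm; the broad round-ended blade beyond it is 24 mm wide and 4 mm thick. Grip across the handle at this point. About 45 g.
- spoon_mid (a point): Steel spoon, flat dark wooden handle, 140 mm long, lying flat on the table. The point is its middle, 5 mm above what it lies on, near its balance point; x runs along it from handle to bowl, z up. Handle 13 mm wide, 10 mm thick, from x = -70 to 20 mm; then a thin neck and a round bowl 33 mm across, 8 mm high, centred at x = 53 mm. Grip across the handle at this point. About 45 g.
- basket_in (a point): The crispbread basket: fixed, open, of pale rigid plastic weave, empty. The point is the centre of its inner floor, 4 mm above the table; z up. Inside 130 mm along x by 180 mm along y; walls 5 mm thick, rim 46 mm above the inner floor. Outside 140 x 190 x 50 mm.
- knife_box_free (a point): Fixed open beech box holding two butter knives (fixed, 21 mm high, along one long wall). The point: inner floor, middle of the strip left free; y along the box, z up. Inside 175 mm along y; long walls at x = -35.5 and +69.5 mm, the butter knives fill x = +41 to +69.5. Walls 6 mm, rim 35 mm above the inner floor, which is 6 mm above the table. Outside 187 x 117 x 41 mm.
- spoon_box_free (a point): Fixed open beech box holding two spoons (fixed, 21 mm high, along one long wall). The point: inner floor, middle of the strip left free; y along the box, z up. Inside 175 mm along y; long walls at x = -35.5 and +69.5 mm, the spoons fill x = +34 to +69.5. Walls 6 mm, rim 35 mm above the inner floor, which is 6 mm above the table. Outside 187 x 117 x 41 mm.
- jug_mid (a point): White ceramic milk jug at the back, 150 mm tall, body 94 mm across, handle out to 82 mm from its axis at +y. A bystander: leave it where it stands. The point is on its axis, half-way up.
- timer_mid (a point): Aluminium egg timer, round and domed, 57 mm across, 55 mm tall, among the things. A bystander: leave it where it stands. The point is on its axis, half-way up.
- eggcup_mid (a point): White ceramic egg cup, 49 mm across, 55 mm tall, among the things. A bystander: leave it where it stands. The point is on its axis, half-way up.
Mind the look-alikes: they are no part of the job. Leave any yellow look-alike of the part that bears knife_mid alone. What is shaped like the part that bears crisp_b_mid but yellow is not meant.

How it is judged:
By the outcome, as a careful person would: the job done as asked, in the order asked, and still so for the second after the job is handed in, with the robot touching nothing.
It also fails if it takes over 102 s, if anything falls off the work surface, if the arm or the gripper's body presses on something with over 40 N, if the wrist force passes 120 N, or if a joint passes its speed limit or range.

ROBOT

A 6-joint arm with a two-finger parallel gripper is mounted at the origin on the work surface. World frame = base frame: x ahead of the robot, y to its left, z up, the work surface at z = 0. Lengths are in m, angles in degrees, forces in N, time in s.
With the tool pointing down it reaches from about 0.25 to 0.725 m from the base axis. Payload 9.7 kg.
Tool frame: the origin (TCP) lies at the very end of the fingers, on their centre line; the grasp point (between the pads) lies 19 mm behind it; z points along the fingers, y is the line along which they close (so a half turn about z gives the same grasp; the last joint's range is limited). The gripper opens to 85 mm and grips with 20 to 120 N. Pads are 22 mm wide; open, the fingers measure 114 mm over their backs; the gripper's body (76 mm by 85 mm) begins 54 mm behind the grasp point. The pads swing forward as they close: fully open they stand 13 mm farther back than shut.
Start: joints at [-72.708, 4.979, 10.078, 95.1, 0, 90], TCP at [0.163, -0.525, 0.231] pointing down, gripper open.
Joint ranges: [-179.16, 179.16], [-48.56, 103.87], [-65.8, 70.77], [-126.05, 130.52], [-82.76, 87.17], [-180, 180]. Speed limits (degrees/s): [127.2, 127.2, 147.25, 180, 180, 180].

INTERFACE

Orientations are given as [roll, pitch, yaw] about the fixed x, y, z axes, in that order (R = Rz(yaw) Ry(pitch) Rx(roll)).
In Python, from workcell import bot gives the robot as it stands.
- The arm moves only by the tool arm_command, never from a script. Its argument "series" is a list of rows, each a list of 4 numbers: the shift along the tool's x, y, z in m, then the turn about the tool's z in rad. A call has exactly 5 rows; each row is the pose to reach, as a shift and turn from the pose commanded when the call began, along the tool's axes at that moment; what a row does not reach only later rows make up. A row lasts 1/10 s, in which the tool goes at most 50 mm and 8.59 degrees, less where a joint would pass 70% of its speed; a pose out of reach is approached as far as the arm can. A call with a gripper value outside its range is refused whole. "hand" is the finger opening in m, from 0 to 0.0854, set as the call begins (left out, the last holds). The fingers move at their own pace and stop on an object; "grip_force" is the grip in N (left out, the last holds). Time passes only in rows, so rows that repeat a pose let the fingers close, or fill a call up. It gives the time, the measured TCP pose, the force, the opening and the grip force at its end, in the units of the state.
- bot.get_obs(): the state, without advancing time (a new reading comes with each control period).
- bot.camera(name): name is "scene" or "top" or "wrist"; returns a dict with "color" (480x640x3 uint8, blue, green, red), "camera_matrix" (3x3 intrinsics, pixels), "dist_coeffs" ([k1, k2, p1, p2, k3] as OpenCV has them; the pictures are not rectified), "xyz" and "orientation" of the camera in the world; the wrist camera has in their place "T_tool_cam" (4x4, takes a point from camera to tool coordinates, whose origin is the TCP and whose axes are the flange's). Camera axes: x right, y up, looking along -z (the intrinsics and any distortion apply to the point x, -y, -z); pixel columns grow to the right and rows downward; lengths in m; the calibration is good to about 2 mm. A picture is of the moment at which its call begins: read the wrist's pose just before it. There is no depth.
- bot.job_done(): hands the job in; it is judged then, once.
Trained networks look in the newest picture that a camera, given by its name, has taken for a name from the list of things; names that differ only in an ending like _2 or _b are one class to them, and where a whole thing is asked for, a point or a joint stands for the part that bears it (a point fixed in the world has none). Each returns a list of dicts, best first, with "confidence" (0 to 1); they miss things now and then, are a little off and sometimes report something else, mostly with a low value. They report only what shows in the picture. A call takes as long as a camera call. They do not tell look-alikes from the thing itself.
- bot.find_in(camera, target): "location" ([column, row] in pixels, amid what is visible of it).
- bot.mark_of(camera, target): "location" ([column, row] in pixels: a listed point, or the origin of a listed thing).
The state is a dict: "time": time; "q": joint angles; "qd": joint speeds; "joint_efforts": joint torques, N m; "ee_pos": TCP position; "tcp_rot": TCP orientation; "wrist_force": force on the tool from outside, world axes, zero at the start; "torque": the same for the moment, N m; "opening": finger opening in m; "grasp_force": force on a finger pad.
Only numpy, scipy, OpenCV 4.12 (cv2) and the standard library are available. Lean on these libraries where they do the work, as an engineer would, in place of code of your own. Each camera call takes 0.05 s, during which the arm holds its last target. There are 200 camera calls.

## Working session

There is one attempt and no reset: what is moved stays moved. The work goes in short steps, Python scripts to look and compute and a tool call to move; the robot and the scene stay as the last step left them, time stands still between calls to the robot, and variables do not carry over. Pictures are saved under pics/ and viewed, at most 14 in all, crops included, and the job is handed in when it is done.

Besides the shell and the picture viewer there is one more tool, called after "Call:" as a command line: name --pt "numbers of a row" for each row, then --argument value for the rest. arm_command: Moves the arm, as the interface text tells. Its arguments: {"type":"object","properties":{"series":{"type":"array"},"hand":{"type":"number"},"grip_force":{"type":"number"}},"required":["series"]}

```bash
mkdir -p pics; ls
cat > h.py <<'E'
import numpy as np,cv2
from scipy.spatial.transform import Rotation as R
from workcell import bot
def ray(c,px):
    K=np.array(c["camera_matrix"]);d=np.array(c["dist_coeffs"])
    u=cv2.undistortPoints(np.array([[px]],float),K,d)[0,0]
    return np.array([u[0],-u[1],-1.])
def camT(c,obs=None):
    if "T_tool_cam" in c:
        T=np.array(c["T_tool_cam"]);Rt=R.from_euler('xyz',obs["tcp_rot"],degrees=True).as_matrix()
        return Rt@T[:3,:3],Rt@T[:3,3]+np.array(obs["ee_pos"])
    o=np.array(c["orientation"],float)
    Rm=o if o.shape==(3,3) else R.from_euler('xyz',o,degrees=True).as_matrix()
    return Rm,np.array(c["xyz"])
def at_z(c,px,z,obs=None):
    Rm,p=camT(c,obs);d=Rm@ray(c,px);return p+d*(z-p[2])/d[2]
def proj(c,P,obs=None):
    Rm,p=camT(c,obs);q=(np.atleast_2d(P)-p)@Rm; q=q*[1,-1,-1]
    return cv2.projectPoints(q.astype(float),np.zeros(3),np.zeros(3),np.array(c["camera_matrix"]),np.array(c["dist_coeffs"]))[0][:,0]
E
python3 - <<'E'
from h import *
print(bot.get_obs())
for n in("top","scene"):
    c=bot.camera(n);cv2.imwrite(f"pics/{n}0.png",c["color"]);print(n,c["xyz"],c["orientation"])
    for t,z in [("crisp_a_mid",.0045),("knife_mid",.005),("spoon_mid",.005),("basket_in",.004),("knife_box_free",.006),("spoon_box_free",.006),("jug_mid",.075),("timer_mid",.0275),("eggcup_mid",.0275)]:
        for r in bot.mark_of(n,t): print(t,np.round(r["location"]),round(r["confidence"],2),np.round(at_z(c,r["location"],z),4))
E
```

```text
pics
{'time': 0.0, 'q': array([-7.27066168e+01,  5.01064442e+00,  1.00341612e+01,  9.50989390e+01,
        1.07431223e-03,  9.00001367e+01]), 'qd': array([-0.05523493,  0.03489555, -0.0346581 ,  0.10309727,  0.05768915,
       -0.03382671]), 'joint_efforts': array([ 1.18870415e-03, -5.20388389e+01,  4.64804435e+01,  1.62467931e-02,
        1.21771741e-04,  1.71078443e-05]), 'ee_pos': array([ 0.16343313, -0.52491889,  0.23058481]), 'tcp_rot': array([-1.79924578e+02, -1.07413137e-03,  1.72932451e+01]), 'wrist_force': array([ 0.63495991, -0.98489496,  0.25533453]), 'torque': array([-0.04905828,  0.03030749,  0.01366123]), 'grasp_force': 0.0, 'opening': 0.08543016267347828}
top [ 0.31700444 -0.02237512  1.00406231] [  9.54905306   0.69972901 -90.0836333 ]
crisp_a_mid [320. 233.] 0.31 [ 0.5114 -0.011   0.0045]
knife_mid [487. 369.] 0.72 [ 0.2063 -0.378   0.005 ]
knife_mid [466. 300.] 0.55 [ 0.3578 -0.3407  0.005 ]
knife_mid [314. 275.] 0.32 [0.4158 0.0037 0.005 ]
spoon_mid [160. 298.] 0.65 [0.3638 0.3526 0.005 ]
basket_in [161. 296.] 0.63 [0.3688 0.3514 0.004 ]
basket_in [441. 205.] 0.57 
[... 364 characters left out ...]
 -0.14141549  0.66684093] [53.18298538  0.55097631 79.06792534]
crisp_a_mid [257. 278.] 0.72 [ 0.4407 -0.1363  0.0045]
knife_mid [170. 266.] 0.6 [ 0.3503 -0.3427  0.005 ]
knife_mid [159. 237.] 0.58 [ 0.218  -0.3786  0.005 ]
spoon_mid [434. 236.] 0.67 [0.363  0.3365 0.005 ]
basket_in [186. 328.] 0.98 [ 0.5695 -0.2941  0.004 ]
knife_box_free [449. 286.] 0.68 [0.5583 0.29   0.006 ]
knife_box_free [360. 258.] 0.31 [0.416  0.1193 0.006 ]
knife_box_free [444. 344.] 0.26 [0.714  0.2064 0.006 ]
spoon_box_free [342. 328.] 0.7 [0.6337 0.0204 0.006 ]
jug_mid [444. 340.] 0.95 [0.7598 0.1743 0.075 ]
timer_mid [317. 281.] 0.86 [ 0.5045 -0.0058  0.0275]
eggcup_mid [310. 258.] 0.98 [ 0.4187 -0.007   0.0275]
```

View pics/top0.png

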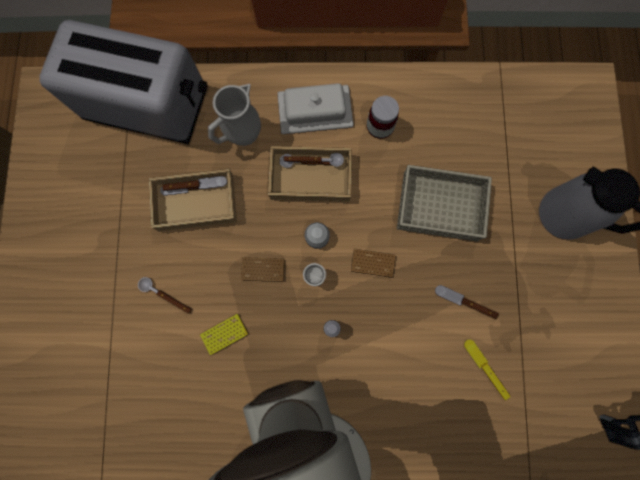

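View pics/scene0.png

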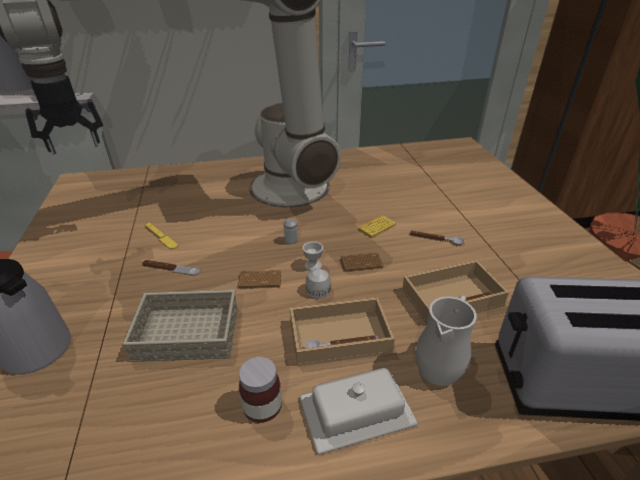

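The two pictures agree. Candidates in the top view:
- **Crispbread:** brown slices at (263,270) and (373,263). The yellow one at (223,334) is a look-alike.
- **Knife:** steel with a brown handle at (466,302). The yellow one at (487,369) is a look-alike.
- **Spoon:** the only loose one is at (165,294).
- **Boxes:** left (192,199) seems to hold knives and middle (310,174) seems to hold spoons.
- **Basket:** (445,203).

Next I'll take a rectified crop to check these choices and measure them.

```bash
cat > ortho.py <<'E'
from h import *
def ortho(c,z,x0,x1,y0,y1,s,obs=None):  # row0=x1 , col0=y1 ; s px per m
    X=x1-np.arange(int((x1-x0)*s))/s; Y=y1-np.arange(int((y1-y0)*s))/s
    gx,gy=np.meshgrid(X,Y,indexing='ij')
    p=proj(c,np.stack([gx.ravel(),gy.ravel(),np.full(gx.size,z)],1),obs).reshape(*gx.shape,2).astype(np.float32)
    return cv2.remap(c["color"],p[...,0],p[...,1],cv2.INTER_CUBIC)
def tow(p,x1,y1,s): return np.array([x1-p[1]/s,y1-p[0]/s])
E
python3 - <<'E'
from ortho import *
c=bot.camera("top")
z=0.0
A=(.15,.70,-.46,.46);s=1000
im=ortho(c,.008,*A,s)
cv2.imwrite("pics/o_obj.png",im[100:450][:, :][:, ::1][:, :800] if 0 else cv2.resize(im,(800,478)))
rim=ortho(c,.041,.45,.70,-.42,.40,1000)
cv2.imwrite("pics/o_rim.png",cv2.resize(rim,(800,244)))
hsv=cv2.cvtColor(im,cv2.COLOR_BGR2HSV)
def patch(x,y): 
    r,q=int((A[1]-x)*s),int((A[3]-y)*s);return im[r-3:r+4,q-3:q+4].reshape(-1,3).mean(0).round()
for px in [(263,270),(373,263),(478,307),(178,301),(263,300),(420,270),(455,297),(147,285)]:
    w=at_z(c,px,.008);print(px,w.round(3),patch(w[0],w[1]))
E
```

```text
(263, 270) [0.426 0.119 0.008] [47. 71. 95.]
(373, 263) [ 0.442 -0.132  0.008] [42. 70. 96.]
(478, 307) [ 0.342 -0.365  0.008] [19. 33. 60.]
(178, 301) [0.356 0.31  0.008] [37. 57. 79.]
(263, 300) [0.358 0.117 0.008] [ 56.  82. 106.]
(420, 270) [ 0.425 -0.238  0.008] [ 55.  80. 104.]
(455, 297) [ 0.364 -0.314  0.008] [103. 100. 101.]
(147, 285) [0.392 0.383 0.008] [130. 126. 129.]
```

View pics/o_obj.png

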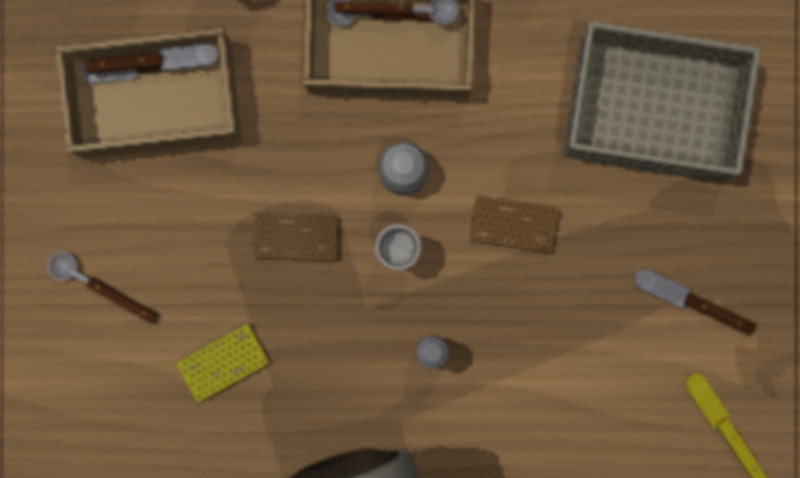

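View pics/o_rim.png

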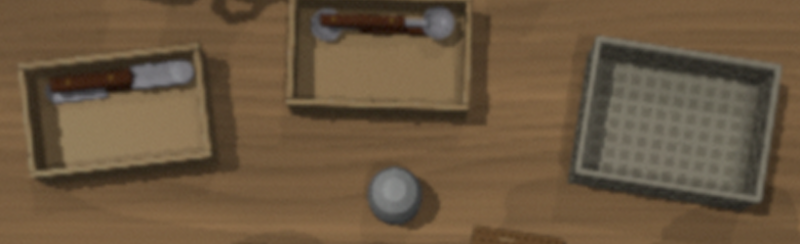

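The left box holds knives and the middle box holds spoons. The brown slices, the brown-handled knife and the spoon are the targets, as chosen. I'll refine their poses by fitting known outlines to the image edges.

```bash
cat > fit.py <<'E'
from ortho import *
from scipy.optimize import differential_evolution as DE
def rect(x0,x1,y0,y1,z,n=60):
    t=np.linspace(0,1,n)[:,None];P=np.array([[x0,y0],[x1,y0],[x1,y1],[x0,y1]])
    q=np.vstack([P[i]*(1-t)+P[(i+1)%4]*t for i in range(4)]);return np.c_[q,np.full(len(q),z)]
t=np.linspace(0,2*np.pi,80)
M={"crisp":rect(-.0475,.0475,-.026,.026,.009),
"knife":np.vstack([rect(-.075,.012,-.008,.008,.01),rect(.012,.065,-.012,.012,.006)]),
"spoon":np.vstack([rect(-.070,.020,-.0065,.0065,.01),np.c_[.053+.0165*np.cos(t),.0165*np.sin(t),0*t+.008]]),
"basket":np.vstack([rect(-.07,.07,-.095,.095,.05),rect(-.065,.065,-.09,.09,.05)]),
"box":np.vstack([rect(-.0415,.0755,-.0935,.0935,.041),rect(-.0355,.0695,-.0875,.0875,.041)])}
def place(m,g):
    y=np.radians(g[2]);Rz=np.array([[np.cos(y),-np.sin(y),0],[np.sin(y),np.cos(y),0],[0,0,1]])
    return M[m]@Rz.T+[g[0],g[1],0]
def fit(c,m,g,d=(.01,.01,5),obs=None):
    I=cv2.GaussianBlur(c["color"],(0,0),.8).astype(np.float32)
    G=sum(np.hypot(cv2.Sobel(I[...,k],-1,1,0),cv2.Sobel(I[...,k],-1,0,1)) for k in range(3));G=np.minimum(G,np.percentile(G,98))
    f=lambda v:-cv2.remap(G,*(proj(c,place(m,v),obs).astype(np.float32)[:,None].transpose(2,0,1)),cv2.INTER_LINEAR).mean()
    r=DE(f,[(a-b,a+b) for a,b in zip(g,d)],seed=0,tol=1e-4,maxiter=60);return r.x,-r.fun
E
python3 - <<'E'
from fit import *
c=bot.camera("top");v=cv2.resize(c["color"],None,fx=2,fy=2,interpolation=cv2.INTER_CUBIC)
for n,m,g in [("A","crisp",(.4292,.1185,88)),("B","crisp",(.4413,-.1328,84)),("knife","knife",(.353,-.3415,64.8)),("spoon","spoon",(.3677,.3404,61)),
 ("basket","basket",(.574,-.295,-8)),("kbox","box",(.568,.278,7)),("sbox","box",(.6315,.0105,-2))]:
    r,s=fit(c,m,g);print(n,r.round(4),round(s))
    for p in proj(c,place(m,r)): cv2.circle(v,(int(2*p[0]+.5),int(2*p[1]+.5)),0,(0,255,0),-1)
cv2.imwrite("pics/fit.png",v[270:680,260:1020])
E
```

```text
A [ 0.4261  0.1143 88.2134] 134
B [ 0.4405 -0.1346 80.9626] 146
knife [ 0.3529 -0.3389 64.6246] 268
spoon [ 0.3675  0.3403 60.9742] 293
basket [ 0.5727 -0.2916 -9.0168] 284
kbox [0.5679 0.2775 6.2251] 251
sbox [ 0.6289  0.0122 -1.823 ] 250
```

View pics/fit.png

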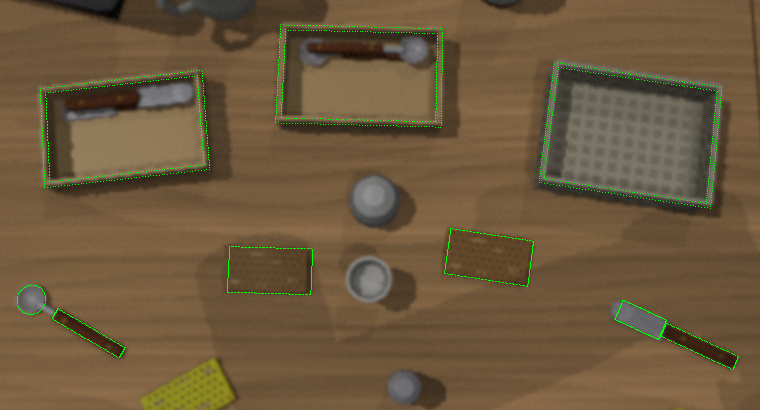

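```bash
cat > go.py <<'E'
import sys
from h import *
o=bot.get_obs();x,y,z,yaw=map(float,sys.argv[1:5])
Rt=R.from_euler('xyz',o["tcp_rot"],degrees=True).as_matrix()
d=Rt.T@(np.array([x,y,z])-o["ee_pos"]);dy=(yaw-o["tcp_rot"][2]+90)%180-90
print("shift",d.round(4),"turn",round(-np.radians(dy),4),"| t",round(o["time"],2),"pos",o["ee_pos"].round(4),"rot",np.round(o["tcp_rot"],1),"F",o["wrist_force"].round(1),"open",round(o["opening"],4),"gf",round(o["grasp_force"],1))
E
python3 go.py .4405 -.1346 .10 81
```

```text
shift [ 0.3806 -0.2906  0.1313] turn -1.1119 | t 1.1 pos [ 0.1635 -0.5251  0.2313] rot [180.   -0.   17.3] F [-0.1 -0.4  0.3] open 0.0854 gf 0.0
```

Call:
arm_command --pt "0.38 -0.29 0.13 -1.112" --pt "0.38 -0.29 0.13 -1.112" --pt "0.38 -0.29 0.13 -1.112" --pt "0.38 -0.29 0.13 -1.112" --pt "0.38 -0.29 0.13 -1.112" --hand 0.072 --grip_force 20

```text
time: 1.6
ee_pos: [0.3038, -0.3268, 0.1653]
tcp_rot: [180.0, 0.0, 60.6]
wrist_force: [0.7, -0.6, 0.1]
opening: 0.072
grasp_force: 0.0
```

```bash
python3 go.py .4405 -.1346 .10 81
```

```text
shift [0.2346 0.0247 0.0653] turn -0.3563 | t 1.6 pos [ 0.3038 -0.3268  0.1653] rot [180.    0.   60.6] F [ 0.7 -0.6  0.1] open 0.072 gf 0.0
```

Call:
arm_command --pt "0.235 0.025 0.065 -0.356" --pt "0.235 0.025 0.065 -0.356" --pt "0.235 0.025 0.065 -0.356" --pt "0.235 0.025 0.065 -0.356" --pt "0.235 0.025 0.065 -0.356"

```text
time: 2.1
ee_pos: [0.4423, -0.1347, 0.1003]
tcp_rot: [180.0, 0.0, 80.7]
wrist_force: [0.4, -1.3, 0.4]
opening: 0.0719
grasp_force: 0.0
```

Call:
arm_command --pt "0 0 0 0" --pt "0 0 0 0" --pt "0 0 0 0" --pt "0 0 0 0" --pt "0 0 0 0"

```text
time: 2.6
ee_pos: [0.4411, -0.1378, 0.1011]
tcp_rot: [180.0, 0.0, 80.5]
wrist_force: [-0.5, -0.0, -0.6]
opening: 0.072
grasp_force: 0.0
```

```bash
python3 - <<'E'
from fit import *
o=bot.get_obs();c=bot.camera("wrist")
r,s=fit(c,"crisp",(.4405,-.1346,81),obs=o);print(r.round(4),s)
v=c["color"].copy()
for p in proj(c,place("crisp",r),o): cv2.circle(v,(int(p[0]),int(p[1])),0,(0,255,0),-1)
cv2.imwrite("pics/w1.png",v)
E
python3 go.py .4405 -.1346 .004 81
```

```text
[ 0.4433 -0.1325 81.6239] 267.64734
shift [ 0.0029 -0.0012  0.097 ] turn -0.0077 | t 2.65 pos [ 0.4411 -0.1376  0.101 ] rot [180.    0.   80.6] F [-0.1  0.3 -0.2] open 0.0717 gf 0.0
```

View pics/w1.png

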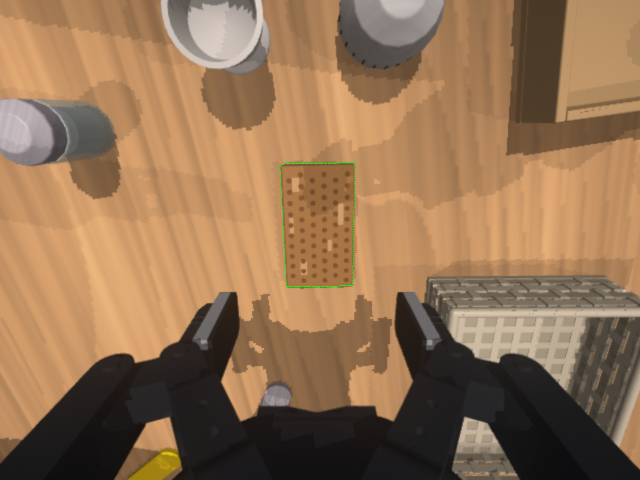

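The outline fits the slice tightly in the wrist view, with its centre at pixel (319,225). The egg cup and timer at (210,40) and (390,30) are clear of the fingers. Descending.

Call:
arm_command --pt "0.004 0.001 0.03 -0.015" --pt "0.004 0.001 0.06 -0.015" --pt "0.004 0.001 0.085 -0.015" --pt "0.004 0.001 0.097 -0.015" --pt "0.004 0.001 0.1 -0.015" --hand 0.068

```text
time: 3.15
ee_pos: [0.4422, -0.1331, -0.0003]
tcp_rot: [-179.9, -0.0, 81.5]
wrist_force: [-0.0, 0.0, 0.3]
opening: 0.0681
grasp_force: 0.0
```

Call:
arm_command --pt "0 0 0.001 0" --pt "0 0 0.002 0" --pt "0 0 0.003 0" --pt "0 0 0.003 0" --pt "0 0 0.003 0" --hand 0.06

```text
time: 3.65
ee_pos: [0.4432, -0.133, -0.0019]
tcp_rot: [180.0, 0.0, 81.5]
wrist_force: [-0.6, 0.1, -0.8]
opening: 0.0603
grasp_force: 0.0
```

Run:
```python
from fit import *
o=bot.get_obs();c=bot.camera("wrist");print(o["ee_pos"],o["tcp_rot"],o["wrist_force"],o["opening"])
cv2.imwrite("pics/w2.png",c["color"][100:480,100:540])
```

```text
[ 0.44322619 -0.1330261  -0.00192295] [1.79964915e+02 6.21124764e-03 8.15229777e+01] [-0.64425708  0.0631722  -0.79472858] 0.060311588969029176
```

View pics/w2.png

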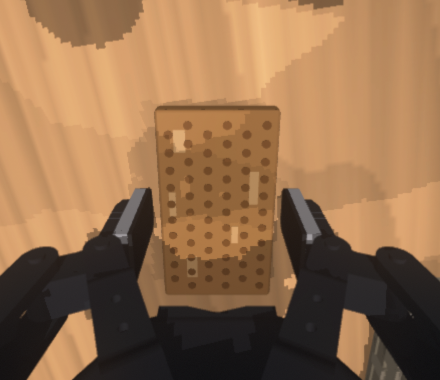

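The pads straddle the slice evenly, with tips near crop pixels (140,215) and (300,215). Closing gently.

Call:
arm_command --pt "0 0 0 0" --pt "0 0 0 0" --pt "0 0 0 0" --pt "0 0 0 0" --pt "0 0 0 0" --hand 0.046 --grip_force 20

```text
time: 4.2
ee_pos: [0.4432, -0.133, -0.002]
tcp_rot: [180.0, -0.0, 81.5]
wrist_force: [-0.7, 0.2, 4.8]
opening: 0.0514
grasp_force: 21.3
```

Call:
arm_command --pt "0 0 -0.005 0" --pt "0 0 -0.02 0" --pt "0 0 -0.045 0" --pt "0 0 -0.075 0" --pt "0 0 -0.1 0"

```text
time: 4.7
ee_pos: [0.4429, -0.133, 0.0991]
tcp_rot: [180.0, 0.0, 81.5]
wrist_force: [0.8, -0.4, -0.1]
opening: 0.0517
grasp_force: 21.1
```

```bash
python3 go.py .5727 -.2916 .10 81
```

```text
shift [-0.1378  0.1518 -0.0009] turn 0.009 | t 4.7 pos [ 0.4429 -0.133   0.0991] rot [180.    0.   81.5] F [ 0.8 -0.4 -0.1] open 0.0517 gf 21.1
```

Call:
arm_command --pt "-0.02 0.02 -0.005 0.009" --pt "-0.05 0.05 -0.01 0.009" --pt "-0.08 0.085 -0.01 0.009" --pt "-0.11 0.12 -0.01 0.009" --pt "-0.138 0.152 -0.01 0.009"

```text
time: 5.2
ee_pos: [0.574, -0.2935, 0.1073]
tcp_rot: [-180.0, -0.0, 81.0]
wrist_force: [0.1, -0.0, -0.7]
opening: 0.0512
grasp_force: 21.1
```

Call:
arm_command --pt "0 0 0 0" --pt "0 0 0 0" --pt "0 0 0 0" --pt "0 0 0 0" --pt "0 0 0 0"

```text
time: 5.7
ee_pos: [0.5728, -0.2912, 0.1087]
tcp_rot: [179.9, 0.0, 81.0]
wrist_force: [0.7, -0.2, -0.5]
opening: 0.0515
grasp_force: 21.2
```

```bash
python3 - <<'E'
from fit import *
o=bot.get_obs();c=bot.camera("wrist")
r,s=fit(c,"basket",(.5727,-.2916,-9),obs=o);print(r.round(4),s)
v=c["color"].copy()
for p in proj(c,place("basket",r),o): cv2.circle(v,(int(p[0]),int(p[1])),1,(0,255,0),-1)
cv2.imwrite("pics/w3.png",v)
E
python3 go.py .5727 -.2916 .006 81
```

```text
[ 0.5772 -0.2937 -8.8052] 281.00787353515625
shift [-0.0003 -0.0002  0.1026] turn 0.0007 | t 5.75 pos [ 0.5728 -0.2913  0.1086] rot [179.9   0.   81. ] F [0.2 0.5 0.8] open 0.0513 gf 21.2
```

View pics/w3.png

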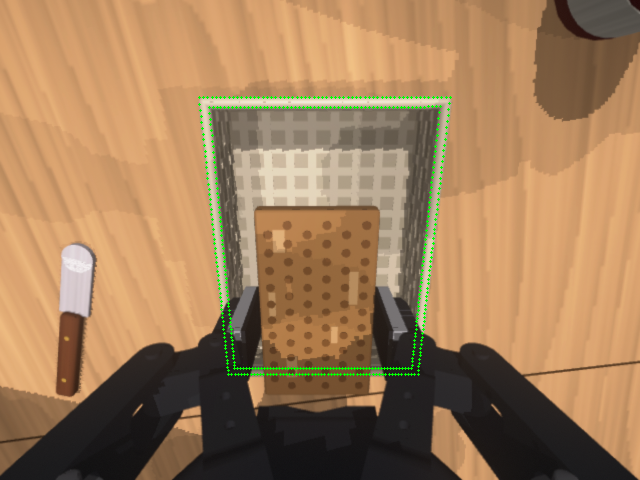

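The slice is held level, and the fitted basket rim matches the picture. I'll lower it at the basket centre.

Call:
arm_command --pt "-0.002 0.003 0.02 0" --pt "-0.002 0.003 0.05 0" --pt "-0.002 0.003 0.075 0" --pt "-0.002 0.003 0.09 0" --pt "-0.002 0.003 0.096 0"

```text
time: 6.25
ee_pos: [0.5749, -0.2937, 0.0104]
tcp_rot: [-179.9, -0.0, 81.0]
wrist_force: [-0.6, 0.9, -0.5]
opening: 0.0516
grasp_force: 21.2
```

Call:
arm_command --pt "0 0 0.003 0" --pt "0 0 0.006 0" --pt "0 0 0.008 0" --pt "0 0 0.01 0" --pt "0 0 0.01 0"

```text
time: 6.75
ee_pos: [0.5759, -0.2945, 0.0021]
tcp_rot: [180.0, 0.0, 81.0]
wrist_force: [-0.1, -0.9, 0.5]
opening: 0.0515
grasp_force: 21.2
```

Call:
arm_command --pt "0 0 0.0005 0" --pt "0 0 0.001 0" --pt "0 0 0.001 0" --pt "0 0 0.001 0" --pt "0 0 0.001 0"

```text
time: 7.25
ee_pos: [0.5759, -0.2945, 0.0021]
tcp_rot: [179.9, 0.0, 81.0]
wrist_force: [-2.5, 1.2, 7.4]
opening: 0.0512
grasp_force: 22.0
```

Call:
arm_command --pt "0 0 0 0" --pt "0 0 0 0" --pt "0 0 0 0" --pt "0 0 0 0" --pt "0 0 0 0" --hand 0.066

```text
time: 7.75
ee_pos: [0.5756, -0.2943, 0.0005]
tcp_rot: [-180.0, -0.0, 81.0]
wrist_force: [0.5, 0.3, 0.4]
opening: 0.0657
grasp_force: 0.0
```

Call:
arm_command --pt "0 0 -0.01 0" --pt "0 0 -0.035 0" --pt "0 0 -0.065 0" --pt "0 0 -0.095 0" --pt "0 0 -0.11 0"

```text
time: 8.25
ee_pos: [0.5765, -0.2948, 0.1145]
tcp_rot: [179.8, 0.1, 81.0]
wrist_force: [-0.1, -0.5, -0.1]
opening: 0.0656
grasp_force: 0.0
```

```bash
python3 - <<'E'
from fit import *
o=bot.get_obs();c=bot.camera("wrist");M["c2"]=M["crisp"]+[0,0,.004]
r,s=fit(c,"c2",(.576,-.293,81),obs=o);print(r.round(4),s)
E
python3 go.py .4275 .1155 .12 88.2
```

```text
[ 0.5758 -0.2938 80.9288] 404.939453125
shift [ 0.3821 -0.2118 -0.006 ] turn -0.1256 | t 8.3 pos [ 0.577  -0.295   0.1159] rot [1.797e+02 1.000e-01 8.100e+01] F [-0.6  0.9  2.8] open 0.0662 gf 0.0
```

Slice 1 lies flat in the basket centre. Next is slice A.

Call:
arm_command --pt "0.382 -0.212 -0.006 -0.126" --pt "0.382 -0.212 -0.006 -0.126" --pt "0.382 -0.212 -0.006 -0.126" --pt "0.382 -0.212 -0.006 -0.126" --pt "0.382 -0.212 -0.006 -0.126"

```text
time: 8.8
ee_pos: [0.4886, -0.0579, 0.1131]
tcp_rot: [-179.9, -0.0, 88.2]
wrist_force: [1.0, 0.9, 0.3]
opening: 0.0661
grasp_force: 0.0
```

```bash
python3 go.py .4275 .1155 .10 88.2
```

```text
shift [ 0.1714 -0.0666  0.0132] turn -0.0 | t 8.8 pos [ 0.4886 -0.0579  0.1131] rot [-179.9   -0.    88.2] F [1.  0.9 0.3] open 0.0661 gf 0.0
```

Call:
arm_command --pt "0.171 -0.067 0.013 0" --pt "0.171 -0.067 0.013 0" --pt "0.171 -0.067 0.013 0" --pt "0.171 -0.067 0.013 0" --pt "0.171 -0.067 0.013 0"

```text
time: 9.3
ee_pos: [0.4265, 0.1164, 0.1]
tcp_rot: [-179.9, -0.0, 88.5]
wrist_force: [-0.2, -0.2, -0.4]
opening: 0.0659
grasp_force: 0.0
```

Call:
arm_command --pt "0 0 0 0" --pt "0 0 0 0" --pt "0 0 0 0" --pt "0 0 0 0" --pt "0 0 0 0"

```text
time: 9.8
ee_pos: [0.4285, 0.1129, 0.101]
tcp_rot: [-180.0, 0.0, 88.2]
wrist_force: [0.4, 1.0, 0.8]
opening: 0.066
grasp_force: 0.0
```

Run:
```python
from fit import *
o=bot.get_obs();c=bot.camera("wrist")
r,s=fit(c,"crisp",(.427,.115,88),obs=o);print(r.round(4),s)
import os;os.system("python3 go.py %f %f 0.0 %f"%tuple(r))
```

```text
shift [0.006  0.0004 0.1011] turn 0.0076 | t 9.85 pos [0.4285 0.113  0.1011] rot [-180.     0.    88.2] F [ 0.4 -0.4  0.5] open 0.0659 gf 0.0
[ 0.429   0.119  87.7264] 288.2268981933594
```

Call:
arm_command --pt "0.005 0.0005 0.03 0.007" --pt "0.005 0.0005 0.06 0.007" --pt "0.005 0.0005 0.085 0.007" --pt "0.005 0.0005 0.097 0.007" --pt "0.005 0.0005 0.101 0.007" --hand 0.066

```text
time: 10.35
ee_pos: [0.4284, 0.1182, -0.0008]
tcp_rot: [-179.9, 0.0, 87.8]
wrist_force: [0.3, 0.3, 0.2]
opening: 0.066
grasp_force: 0.0
```

Call:
arm_command --pt "0 0 0.001 0" --pt "0 0 0.002 0" --pt "0 0 0.002 0" --pt "0 0 0.002 0" --pt "0 0 0.002 0" --hand 0.06

```text
time: 10.85
ee_pos: [0.4293, 0.1186, -0.0014]
tcp_rot: [180.0, -0.0, 87.8]
wrist_force: [-0.8, 0.7, 0.5]
opening: 0.0599
grasp_force: 0.0
```

Call:
arm_command --pt "0 0 0 0" --pt "0 0 0 0" --pt "0 0 0 0" --pt "0 0 0 0" --pt "0 0 0 0" --hand 0.046 --grip_force 20

```text
time: 11.35
ee_pos: [0.4292, 0.1186, -0.0015]
tcp_rot: [180.0, -0.0, 87.8]
wrist_force: [-0.7, -0.4, 5.8]
opening: 0.0515
grasp_force: 21.2
```

Call:
arm_command --pt "0 0 -0.005 0" --pt "0 0 -0.02 0" --pt "0 0 -0.045 0" --pt "0 0 -0.08 0" --pt "0 0 -0.12 0"

```text
time: 11.85
ee_pos: [0.4282, 0.1183, 0.1187]
tcp_rot: [-179.9, 0.0, 87.8]
wrist_force: [0.6, 0.5, -0.8]
opening: 0.0515
grasp_force: 21.1
```

Call:
arm_command --pt "-0.02 0.008 0 0.02" --pt "-0.055 0.022 0 0.04" --pt "-0.095 0.038 0 0.06" --pt "-0.14 0.056 0 0.08" --pt "-0.185 0.074 0 0.119"

```text
time: 12.35
ee_pos: [0.4962, -0.0709, 0.1184]
tcp_rot: [180.0, -0.0, 81.0]
wrist_force: [1.5, 0.5, 0.3]
opening: 0.0513
grasp_force: 21.1
```

```bash
python3 go.py .5758 -.2942 .11 81
```

```text
shift [-0.2081  0.1136  0.0084] turn -0.0003 | t 12.35 pos [ 0.4962 -0.0709  0.1184] rot [180.  -0.  81.] F [1.5 0.5 0.3] open 0.0513 gf 21.1
```

Call:
arm_command --pt "-0.042 0.023 0.002 0" --pt "-0.085 0.046 0.004 0" --pt "-0.127 0.07 0.006 0" --pt "-0.17 0.093 0.008 0" --pt "-0.208 0.114 0.008 0"

```text
time: 12.85
ee_pos: [0.5761, -0.2948, 0.1095]
tcp_rot: [-180.0, -0.0, 81.0]
wrist_force: [1.3, 1.4, 0.2]
opening: 0.0515
grasp_force: 21.1
```

Call:
arm_command --pt "0 0 0 0" --pt "0 0 0 0" --pt "0 0 0 0" --pt "0 0 0 0" --pt "0 0 0 0"

```text
time: 13.35
ee_pos: [0.5761, -0.2914, 0.1108]
tcp_rot: [180.0, 0.0, 81.1]
wrist_force: [-0.3, -0.8, 0.2]
opening: 0.0514
grasp_force: 21.2
```

```bash
python3 go.py .5758 -.2942 .02 81
```

```text
shift [-0.0028  0.0001  0.0908] turn 0.0014 | t 13.35 pos [ 0.5761 -0.2914  0.1108] rot [180.    0.   81.1] F [-0.3 -0.8  0.2] open 0.0514 gf 21.2
```

Call:
arm_command --pt "-0.003 0 0.02 0" --pt "-0.003 0 0.05 0" --pt "-0.003 0 0.075 0" --pt "-0.003 0 0.088 0" --pt "-0.003 0 0.093 0"

```text
time: 13.85
ee_pos: [0.575, -0.2946, 0.0161]
tcp_rot: [-179.9, -0.0, 81.0]
wrist_force: [-1.2, 0.3, 0.5]
opening: 0.0515
grasp_force: 21.2
```

Call:
arm_command --pt "0 0 0.002 0" --pt "0 0 0.004 0" --pt "0 0 0.005 0" --pt "0 0 0.006 0" --pt "0 0 0.006 0"

```text
time: 14.35
ee_pos: [0.5758, -0.2956, 0.0117]
tcp_rot: [179.9, 0.0, 81.0]
wrist_force: [0.8, -0.7, 0.7]
opening: 0.0516
grasp_force: 21.3
```

Call:
arm_command --pt "0 0 0.0005 0" --pt "0 0 0.001 0" --pt "0 0 0.001 0" --pt "0 0 0.001 0" --pt "0 0 0.001 0"

```text
time: 14.85
ee_pos: [0.5759, -0.2956, 0.0116]
tcp_rot: [179.9, 0.0, 81.0]
wrist_force: [-2.5, 1.7, 8.6]
opening: 0.0513
grasp_force: 22.0
```

Contact at 8.6 N, at the expected height. Releasing and checking.

Call:
arm_command --pt "0 0 0 0" --pt "0 0 0 0" --pt "0 0 0 0" --pt "0 0 0 0" --pt "0 0 0 0" --hand 0.066

```text
time: 15.35
ee_pos: [0.5754, -0.2954, 0.0099]
tcp_rot: [-180.0, -0.0, 81.0]
wrist_force: [-0.5, 0.0, 0.2]
opening: 0.0658
grasp_force: 0.0
```

Call:
arm_command --pt "0 0 -0.01 0" --pt "0 0 -0.035 0" --pt "0 0 -0.065 0" --pt "0 0 -0.095 0" --pt "0 0 -0.11 0"

```text
time: 15.85
ee_pos: [0.5764, -0.2958, 0.1239]
tcp_rot: [179.8, 0.1, 81.0]
wrist_force: [0.9, -0.1, 1.1]
opening: 0.0661
grasp_force: 0.0
```

```bash
python3 - <<'E'
from fit import *
o=bot.get_obs();c=bot.camera("wrist");M["c2"]=M["crisp"]+[0,0,.013]
r,s=fit(c,"c2",(.576,-.293,81),obs=o);print(r.round(4),s)
cv2.imwrite("pics/w4.png",c["color"])
E
python3 go.py .3529 -.3389 .12 64.6
```

```text
[ 0.5756 -0.2962 80.9886] 348.1458435058594
shift [-0.0773 -0.2145  0.0042] turn 0.2863 | t 15.9 pos [ 0.5768 -0.2961  0.1253] rot [1.797e+02 1.000e-01 8.100e+01] F [0.1 0.1 1.7] open 0.0658 gf 0.0
```

View pics/w4.png

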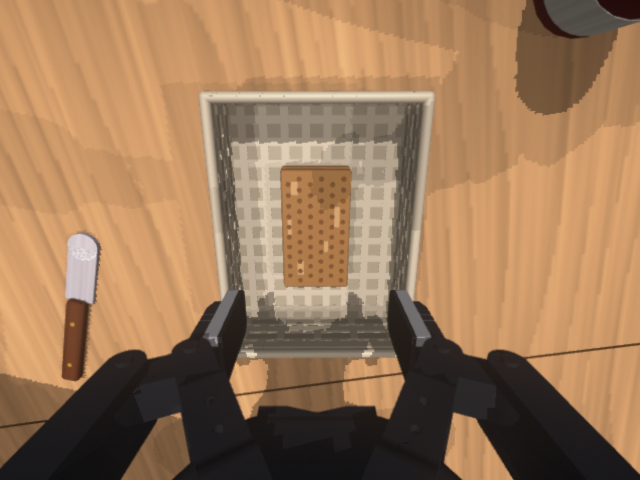

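The slices are stacked and flat in the basket, centred at (316,227). Now the brown-handled knife, at (78,305) in this view.

Call:
arm_command --pt "-0.077 -0.2145 0.004 0.286" --pt "-0.077 -0.2145 0.004 0.286" --pt "-0.077 -0.2145 0.004 0.286" --pt "-0.077 -0.2145 0.004 0.286" --pt "-0.077 -0.2145 0.004 0.286" --hand 0.05

```text
time: 16.4
ee_pos: [0.3484, -0.3377, 0.1151]
tcp_rot: [-179.9, -0.0, 64.5]
wrist_force: [0.6, -0.9, 1.2]
opening: 0.0501
grasp_force: 0.0
```

Call:
arm_command --pt "0 0 0 0" --pt "0 0 0 0" --pt "0 0 0 0" --pt "0 0 0 0" --pt "0 0 0 0"

```text
time: 16.9
ee_pos: [0.3523, -0.3376, 0.1158]
tcp_rot: [-180.0, -0.0, 64.7]
wrist_force: [0.1, -0.6, 1.2]
opening: 0.0499
grasp_force: 0.0
```

Run:
```python
from fit import *
o=bot.get_obs();c=bot.camera("wrist")
M["handle"]=rect(-.075,.012,-.008,.008,.01)
r,s=fit(c,"handle",(.354,-.338,64.6),obs=o);print(r.round(4),s)
v=c["color"]
for p in proj(c,place("handle",r),o): cv2.circle(v,(int(p[0]),int(p[1])),0,(0,255,0),-1)
cv2.imwrite("pics/w5.png",v)
import os;os.system("python3 go.py %f %f 0.002 %f"%tuple(r))
```

```text
shift [-0.0014  0.0034  0.1138] turn -0.0112 | t 16.95 pos [ 0.3522 -0.3376  0.1158] rot [-180.    -0.    64.7] F [0.1 0.3 0.4] open 0.0502 gf 0.0
[ 0.3547 -0.3403 65.3192] 417.1652526855469
```

View pics/w5.png

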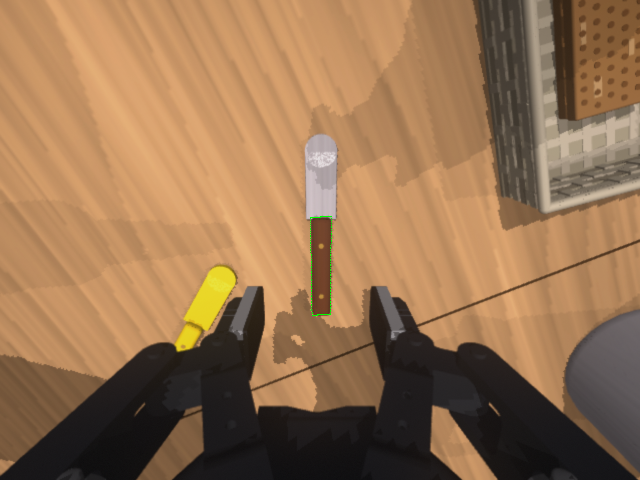

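Handle fit is tight around (321,265), and the yellow look-alike at (210,300) stays clear of the fingers. Gripping.

Call:
arm_command --pt "-0.0015 0.003 0.03 -0.011" --pt "-0.0015 0.003 0.06 -0.011" --pt "-0.0015 0.003 0.09 -0.011" --pt "-0.0015 0.003 0.105 -0.011" --pt "-0.0015 0.003 0.112 -0.011" --hand 0.04

```text
time: 17.45
ee_pos: [0.3532, -0.3397, 0.0023]
tcp_rot: [-179.9, -0.1, 65.3]
wrist_force: [0.7, 0.8, -0.5]
opening: 0.0398
grasp_force: 0.0
```

Call:
arm_command --pt "0 0 0 0" --pt "0 0 0 0" --pt "0 0 0 0" --pt "0 0 0 0" --pt "0 0 0 0" --hand 0.01 --grip_force 40

```text
time: 17.95
ee_pos: [0.354, -0.3409, 0.0049]
tcp_rot: [179.9, 0.0, 65.2]
wrist_force: [0.1, 0.6, 3.6]
opening: 0.0143
grasp_force: 40.2
```

Call:
arm_command --pt "0 0 0 0" --pt "0 0 -0.01 0" --pt "0 0 -0.035 0" --pt "0 0 -0.075 0" --pt "0 0 -0.12 0"

```text
time: 18.45
ee_pos: [0.3529, -0.3399, 0.1251]
tcp_rot: [-179.9, -0.0, 65.2]
wrist_force: [1.3, -0.9, 0.4]
opening: 0.0142
grasp_force: 39.9
```

```bash
python3 go.py .5675 .278 .13 96.2
```

```text
shift [ 0.651  -0.0639 -0.0044] turn -0.5402 | t 18.45 pos [ 0.3529 -0.3399  0.1251] rot [-179.9   -0.    65.2] F [ 1.3 -0.9  0.4] open 0.0142 gf 39.9
```

Call:
arm_command --pt "0.02 -0.002 -0.005 -0.04" --pt "0.06 -0.006 -0.01 -0.1" --pt "0.11 -0.011 -0.01 -0.2" --pt "0.16 -0.016 -0.01 -0.3" --pt "0.21 -0.021 -0.01 -0.4"

```text
time: 18.95
ee_pos: [0.4224, -0.1401, 0.1349]
tcp_rot: [180.0, 0.0, 88.4]
wrist_force: [1.0, 0.1, -0.5]
opening: 0.0146
grasp_force: 39.9
```

```bash
python3 go.py .5675 .278 .13 96.2
```

```text
shift [0.4221 0.133  0.0049] turn -0.1369 | t 18.95 pos [ 0.4224 -0.1401  0.1349] rot [180.    0.   88.4] F [ 1.   0.1 -0.5] open 0.0146 gf 39.9
```

Call:
arm_command --pt "0.045 0.014 0 -0.137" --pt "0.09 0.028 0 -0.137" --pt "0.135 0.043 0 -0.137" --pt "0.18 0.057 0 -0.137" --pt "0.225 0.071 0 -0.137"

```text
time: 19.45
ee_pos: [0.5006, 0.0829, 0.1348]
tcp_rot: [180.0, 0.0, 96.0]
wrist_force: [1.5, -1.2, -0.2]
opening: 0.014
grasp_force: 39.9
```

```bash
python3 go.py .5675 .278 .13 96.2
```

```text
shift [0.187  0.087  0.0048] turn -0.003 | t 19.45 pos [0.5006 0.0829 0.1348] rot [180.   0.  96.] F [ 1.5 -1.2 -0.2] open 0.014 gf 39.9
```

Call:
arm_command --pt "0.045 0.021 0 0" --pt "0.09 0.042 0 0" --pt "0.135 0.063 0 0" --pt "0.17 0.08 0 0" --pt "0.187 0.087 0 0"

```text
time: 19.95
ee_pos: [0.5676, 0.279, 0.1338]
tcp_rot: [-180.0, -0.0, 96.1]
wrist_force: [-0.3, -1.1, -0.1]
opening: 0.0144
grasp_force: 39.9
```

Call:
arm_command --pt "0 0 0 0" --pt "0 0 0 0" --pt "0 0 0 0" --pt "0 0 0 0" --pt "0 0 0 0"

```text
time: 20.45
ee_pos: [0.5674, 0.2751, 0.1346]
tcp_rot: [180.0, -0.0, 96.0]
wrist_force: [-0.4, 0.2, 0.7]
opening: 0.0143
grasp_force: 39.9
```

Run:
```python
from fit import *
o=bot.get_obs();c=bot.camera("wrist")
r,s=fit(c,"box",(.568,.278,6.2),obs=o);print(r.round(4),s)
v=c["color"]
for p in proj(c,place("box",r),o): cv2.circle(v,(int(p[0]),int(p[1])),0,(0,255,0),-1)
cv2.imwrite("pics/w6.png",v)
import os;os.system("python3 go.py %f %f 0.012 %f"%(r[0],r[1],r[2]+90))
```

```text
shift [0.0038 0.0044 0.1225] turn -0.0135 | t 20.5 pos [0.5674 0.2753 0.1345] rot [180.  -0.  96.] F [-0.7  0.  -0.2] open 0.0144 gf 39.9
[0.5714 0.2795 6.7401] 344.8717956542969
```

View pics/w6.png

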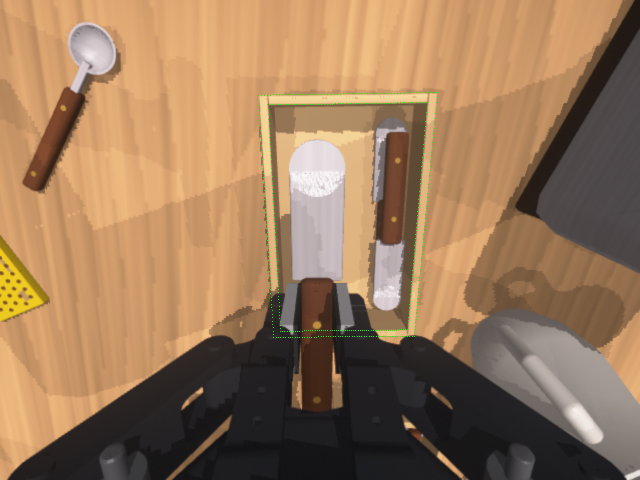

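The knife is held straight and centred over the free strip, with column 317 between the left wall at 273 and the fixed knives at 375. This is the knives' box, and I'll lower the knife a touch to the right.

Call:
arm_command --pt "0.003 0.003 0.03 -0.008" --pt "0.003 0.003 0.065 -0.008" --pt "0.003 0.003 0.095 -0.008" --pt "0.003 0.003 0.112 -0.008" --pt "0.003 0.003 0.119 -0.008"

```text
time: 21.0
ee_pos: [0.569, 0.2784, 0.013]
tcp_rot: [-179.8, 0.1, 96.5]
wrist_force: [-0.4, 0.6, -0.1]
opening: 0.0144
grasp_force: 39.9
```

Call:
arm_command --pt "0 0 0.001 0" --pt "0 0 0.002 0" --pt "0 0 0.003 0" --pt "0 0 0.003 0" --pt "0 0 0.003 0"

```text
time: 21.5
ee_pos: [0.5704, 0.2794, 0.0128]
tcp_rot: [179.9, -0.0, 96.5]
wrist_force: [-0.1, 0.0, -0.4]
opening: 0.0144
grasp_force: 39.9
```

Call:
arm_command --pt "0 0 0.001 0" --pt "0 0 0.001 0" --pt "0 0 0.0015 0" --pt "0 0 0.0015 0" --pt "0 0 0.0015 0"

```text
time: 22.0
ee_pos: [0.5701, 0.2793, 0.0109]
tcp_rot: [180.0, -0.0, 96.5]
wrist_force: [-1.4, -0.4, 3.7]
opening: 0.0147
grasp_force: 40.3
```

Call:
arm_command --pt "0 0 0 0" --pt "0 0 0 0" --pt "0 0 0 0" --pt "0 0 0 0" --pt "0 0 0 0" --hand 0.028

```text
time: 22.5
ee_pos: [0.57, 0.2793, 0.0105]
tcp_rot: [-180.0, 0.0, 96.5]
wrist_force: [-0.4, -0.2, -0.4]
opening: 0.0278
grasp_force: 0.0
```

Call:
arm_command --pt "0 0 -0.01 0" --pt "0 0 -0.035 0" --pt "0 0 -0.07 0" --pt "0 0 -0.11 0" --pt "0 0 -0.12 0"

```text
time: 23.0
ee_pos: [0.5715, 0.28, 0.1366]
tcp_rot: [179.6, -0.1, 96.5]
wrist_force: [0.1, -0.3, -0.1]
opening: 0.0283
grasp_force: 0.0
```

```bash
python3 - <<'E'
from fit import *
o=bot.get_obs();c=bot.camera("wrist")
cv2.imwrite("pics/w7.png",c["color"])
M["h2"]=rect(-.075,.012,-.008,.008,.016)
r,s=fit(c,"h2",(.57,.279,96.4),obs=o);print(r.round(4),s)
E
python3 go.py .3675 .3403 .12 61
```

```text
[ 0.5695  0.2796 96.7893] 509.4248352050781
shift [ 0.0829 -0.1961  0.0151] turn 0.6192 | t 23.05 pos [0.5716 0.28   0.1362] rot [ 1.796e+02 -1.000e-01  9.650e+01] F [-0.2  0.   1.1] open 0.0283 gf 0.0
```

View pics/w7.png

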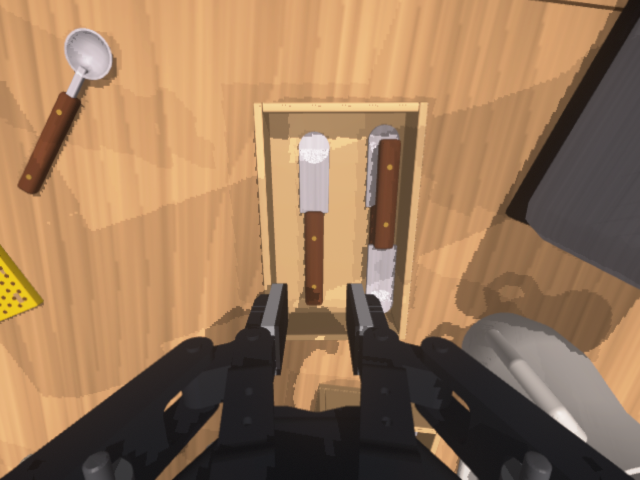

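The knife lies flat and lengthwise in the free strip (314,220). Next is the spoon.

Call:
arm_command --pt "0.083 -0.196 0.015 0.619" --pt "0.083 -0.196 0.015 0.619" --pt "0.083 -0.196 0.015 0.619" --pt "0.083 -0.196 0.015 0.619" --pt "0.083 -0.196 0.015 0.619" --hand 0.045

```text
time: 23.55
ee_pos: [0.3622, 0.3398, 0.1146]
tcp_rot: [-179.9, 0.1, 60.8]
wrist_force: [1.5, -0.1, 0.2]
opening: 0.045
grasp_force: 0.0
```

Call:
arm_command --pt "0 0 0 0" --pt "0 0 0 0" --pt "0 0 0 0" --pt "0 0 0 0" --pt "0 0 0 0"

```text
time: 24.05
ee_pos: [0.3666, 0.3393, 0.1154]
tcp_rot: [-180.0, 0.0, 61.0]
wrist_force: [0.0, 0.9, 0.7]
opening: 0.0449
grasp_force: 0.0
```

Run:
```python
from fit import *
o=bot.get_obs();c=bot.camera("wrist")
r,s=fit(c,"spoon",(.3685,.341,61),obs=o);print(r.round(4),s)
import os;os.system("python3 go.py %f %f 0.005 %f"%tuple(r))
```

```text
shift [0.0026 0.001  0.1104] turn 0.011 | t 24.1 pos [0.3665 0.3393 0.1154] rot [-180.    0.   61.] F [ 0.7 -0.   0.7] open 0.0452 gf 0.0
[ 0.3686  0.3411 60.3342] 429.41131591796875
```

Call:
arm_command --pt "0.0025 0.001 0.03 0.011" --pt "0.0025 0.001 0.06 0.011" --pt "0.0025 0.001 0.09 0.011" --pt "0.0025 0.001 0.105 0.011" --pt "0.0025 0.001 0.11 0.011" --hand 0.04

```text
time: 24.6
ee_pos: [0.3675, 0.3406, 0.0041]
tcp_rot: [-180.0, 0.1, 60.4]
wrist_force: [-0.5, -0.7, 1.4]
opening: 0.0398
grasp_force: 0.0
```

Call:
arm_command --pt "0 0 0 0" --pt "0 0 0 0" --pt "0 0 0 0" --pt "0 0 0 0" --pt "0 0 0 0" --hand 0.008 --grip_force 40

```text
time: 25.1
ee_pos: [0.3688, 0.342, 0.0071]
tcp_rot: [180.0, -0.1, 60.4]
wrist_force: [-0.9, -0.3, 5.9]
opening: 0.0109
grasp_force: 39.8
```

Call:
arm_command --pt "0 0 0 0" --pt "0 0 -0.01 0" --pt "0 0 -0.035 0" --pt "0 0 -0.075 0" --pt "0 0 -0.125 0"

```text
time: 25.6
ee_pos: [0.3671, 0.3405, 0.1312]
tcp_rot: [-180.0, 0.1, 60.4]
wrist_force: [0.9, 0.6, -0.2]
opening: 0.0109
grasp_force: 39.1
```

```bash
python3 go.py .6295 .012 .13 88.2
```

```text
shift [-0.1559  0.3905  0.0013] turn -0.4855 | t 25.6 pos [0.3671 0.3405 0.1312] rot [-1.80e+02  1.00e-01  6.04e+01] F [ 0.9  0.6 -0.2] open 0.0109 gf 39.1
```

Call:
arm_command --pt "-0.008 0.018 0 -0.04" --pt "-0.023 0.055 0 -0.12" --pt "-0.041 0.1 0 -0.24" --pt "-0.058 0.145 0 -0.36" --pt "-0.075 0.19 0 -0.485"

```text
time: 26.1
ee_pos: [0.497, 0.1807, 0.1316]
tcp_rot: [179.9, -0.0, 88.5]
wrist_force: [0.7, 0.9, -0.4]
opening: 0.0111
grasp_force: 39.1
```

```bash
python3 go.py .6295 .012 .13 88.2
```

```text
shift [-0.1651  0.1369  0.0017] turn 0.0049 | t 26.1 pos [0.497  0.1807 0.1316] rot [179.9  -0.   88.5] F [ 0.7  0.9 -0.4] open 0.0111 gf 39.1
```

Call:
arm_command --pt "-0.035 0.029 0 0.005" --pt "-0.07 0.058 0 0.005" --pt "-0.105 0.087 0 0.005" --pt "-0.14 0.116 0 0.005" --pt "-0.165 0.137 0 0.005"

```text
time: 26.6
ee_pos: [0.6289, 0.0104, 0.1311]
tcp_rot: [180.0, 0.0, 87.8]
wrist_force: [-0.1, 0.5, -0.7]
opening: 0.011
grasp_force: 39.1
```

Call:
arm_command --pt "0 0 0 0" --pt "0 0 0 0" --pt "0 0 0 0" --pt "0 0 0 0" --pt "0 0 0 0"

```text
time: 27.1
ee_pos: [0.6274, 0.0138, 0.1311]
tcp_rot: [180.0, -0.0, 88.0]
wrist_force: [-0.1, -0.7, -0.8]
opening: 0.0111
grasp_force: 39.2
```

Run:
```python
from fit import *
o=bot.get_obs();c=bot.camera("wrist")
r,s=fit(c,"box",(.6295,.012,-1.8),obs=o);print(r.round(4),s)
v=c["color"]
for p in proj(c,place("box",r),o): cv2.circle(v,(int(p[0]),int(p[1])),0,(0,255,0),-1)
cv2.imwrite("pics/w8.png",v)
import os;os.system("python3 go.py %f %f 0.014 %f"%(r[0],r[1],r[2]+90))
```

```text
shift [-0.0027  0.0055  0.117 ] turn -0.0046 | t 27.15 pos [0.6275 0.0137 0.131 ] rot [180.   -0.   87.9] F [-0.1  0.2 -0.4] open 0.0106 gf 39.2
[ 0.633   0.0108 -1.7888] 289.3599548339844
```

View pics/w8.png

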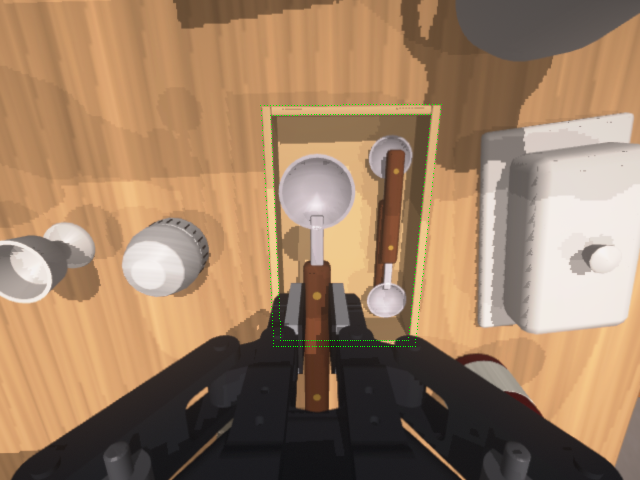

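The spoon hangs straight over the free strip of the spoons' box, and the fitted rim matches. Lowering.

Call:
arm_command --pt "-0.0025 0.0045 0.03 -0.005" --pt "-0.0025 0.0045 0.06 -0.005" --pt "-0.0025 0.0045 0.09 -0.005" --pt "-0.0025 0.0045 0.107 -0.005" --pt "-0.0025 0.0045 0.115 -0.005"

```text
time: 27.65
ee_pos: [0.6309, 0.0106, 0.0136]
tcp_rot: [-179.8, 0.0, 88.2]
wrist_force: [-0.3, -0.3, -0.2]
opening: 0.0108
grasp_force: 39.2
```

Call:
arm_command --pt "0 0 0.001 0" --pt "0 0 0.002 0" --pt "0 0 0.002 0" --pt "0 0 0.002 0" --pt "0 0 0.002 0"

```text
time: 28.15
ee_pos: [0.6325, 0.0102, 0.0143]
tcp_rot: [179.9, -0.0, 88.2]
wrist_force: [0.1, 0.1, -0.3]
opening: 0.0107
grasp_force: 39.2
```

Call:
arm_command --pt "0 0 0.001 0" --pt "0 0 0.0015 0" --pt "0 0 0.0015 0" --pt "0 0 0.0015 0" --pt "0 0 0.0015 0"

```text
time: 28.65
ee_pos: [0.6325, 0.0102, 0.0131]
tcp_rot: [179.9, -0.0, 88.2]
wrist_force: [-1.8, -1.0, 6.3]
opening: 0.011
grasp_force: 40.0
```

Call:
arm_command --pt "0 0 0 0" --pt "0 0 0 0" --pt "0 0 0 0" --pt "0 0 0 0" --pt "0 0 0 0" --hand 0.024

```text
time: 29.15
ee_pos: [0.6321, 0.0102, 0.012]
tcp_rot: [-180.0, -0.0, 88.2]
wrist_force: [-1.3, -0.6, 0.4]
opening: 0.024
grasp_force: 0.0
```

Call:
arm_command --pt "0 0 -0.01 0" --pt "0 0 -0.035 0" --pt "0 0 -0.07 0" --pt "0 0 -0.11 0" --pt "0 0 -0.13 0"

```text
time: 29.65
ee_pos: [0.6331, 0.0103, 0.1469]
tcp_rot: [179.7, -0.0, 88.2]
wrist_force: [1.9, -0.7, -0.3]
opening: 0.0239
grasp_force: 0.0
```

Call:
arm_command --pt "0 -0.04 -0.02 0" --pt "0 -0.09 -0.04 0" --pt "0 -0.14 -0.05 0" --pt "0 -0.19 -0.06 0" --pt "0 -0.23 -0.06 0"

```text
time: 30.15
ee_pos: [0.4006, 0.0176, 0.204]
tcp_rot: [179.8, -0.0, 88.2]
wrist_force: [-0.1, 0.2, 0.1]
opening: 0.0241
grasp_force: 0.0
```

Run:
```python
from fit import *
o=bot.get_obs();print(o["time"],o["ee_pos"])
c=bot.camera("scene");cv2.imwrite("pics/s9.png",c["color"])
```

```text
30.15 [0.40057846 0.01761267 0.20401524]
```

View pics/s9.png

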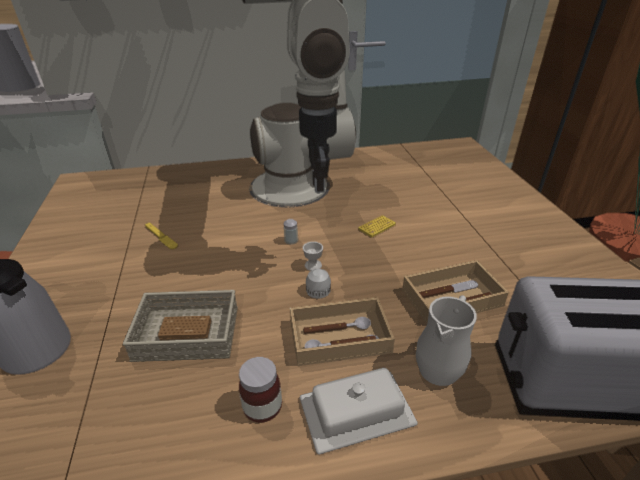

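Everything is in place: crispbread in the basket (185,327), spoon in its box (338,326), knife in its box (450,289). The jug, timer and egg cup haven't moved, so I'm handing the job in.

```bash
python3 -c "
from workcell import bot
print(bot.job_done())"
```

```text
the job is handed in; nothing more can be done
None
```

The job is handed in at about 30 s: both crispbread slices lie flat and stacked in the basket, the butter knife and spoon lie lengthwise in their own boxes, and the jug, egg timer and egg cup were left where they stood; no verdict came back.

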